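Roll the grinding jar up its loading ramp into the seat

TASK

Push the steel grinding jar with the fingertips up the ramp of the grey loading dock until it drops into the seat at the top, lying against the end stop, without ramming it into the stop, and leave it there. Roll it slowly, a few centimetres a second, and stay behind it, so that it never runs away or rolls back down the ramp; do not pinch, lift or carry it. Leave the marker, the tube and the weighing boat where they are.

Things in the scene. Friction and masses are not known exactly. Their poses are not given: they have to be found in the camera images.
- dock: Grey-painted metal loading dock fixed to the bench, 282 x 118 mm. Origin on the bench under the middle of the ramp; x points level uphill, z up. Along its x: kerb 5 mm high at -164 to -158 mm, flat apron to -60 (top z = 12), 10 degree ramp to the crest at +60, seat 5 mm lower (top z = 28), upright end stop with its face at +103.5 and its top at z = 74.
- foot (a point): Foot of the dock's ramp, mid-width, on the surface: dock frame (-60, 0, 12) mm, axes as the dock's. The rails along the ramp and seat rise 13 to 18 mm above its surface, inner faces 99 mm apart; the apron's side strips rise 10 mm above the apron.
- crest (a point): Top edge of the dock's ramp, mid-width: dock frame (60, 0, 33) mm, axes as the dock's. Past it the jar drops 5 mm into the seat by itself and stays there.
- seat (a point): Where the jar's centre lies when it is seated: dock frame (76.5, 0, 54) mm, axes as the dock's. The jar has about 1 mm of play each way along x.
- jar_center (a point): Centre of the grinding jar: a closed steel cylinder, 52 mm diameter, 90 mm long, about 0.6 kg, slippery (slides on the fingers while it rolls). Its y is the jar's axis; x, z turn as it rolls. It starts lying across the apron, nearly square to it, centre 26 mm above it. It stays where left on the apron, but rolls back on the ramp when nothing is behind it.
- marker: Felt marker lying on the bench beside the dock, 138 x 13 x 14 mm, origin in the middle of its underside, length along its y. Not to be moved.
- tube: Conical tube with a screw cap lying on the bench behind the end stop of the dock, 108 x 22 x 22 mm, origin in the middle of its underside, length along its x. Not to be moved.
- boat: Shallow square weighing boat on the bench beside the dock, 62 x 62 x 14 mm, origin in the middle of its underside. Not to be moved.
There are look-alikes about, which are no part of the job. Of the things shaped like the part that bears jar_center, the bare steel one is meant.

How it is judged:
On the way:
1. the jar rolls over the upper half of the ramp, pushed by the fingers and lying on the ramp (x of jar_center in the frame of dock between 0 and 0.056 m and z of jar_center in the frame of dock below 0.066 m and contact force between the fingers and jar above 0.05 N).
At the end, for the whole second after the job is handed in: The jar lies still in the seat behind the crest, its centre within 5.5 mm of the seat point along the dock and 4 mm in height, its axis within 0.08 rad of square to the dock; marker, tube and boat within 15 mm of where they stood (x of jar_center in the frame of dock between 0.071 and 0.082 m and z of jar_center in the frame of dock between 0.05 and 0.058 m and y of jar_center in the frame of dock between -0.009 and 0.009 m and angle between the y axis of jar_center and the y axis of dock, either way round below 0.08 rad and linear speed of jar below 0.01 m/s and distance of each of marker, tube, boat from where it was at the start of the episode below 0.015 m); the robot touches nothing.
It fails at once if the jar runs away or rolls back: faster than 0.35 m/s on the ramp (x of jar_center in the frame of dock between -0.055 and 0.056 m and linear speed of jar above 0.35 m/s).
It fails at once if the jar is lifted off: its centre more than 16 mm above where it lies on the apron, or more than 16 mm above its height on the crest (half-way up: above the crest's height + 7 mm) (z of jar_center in the frame of dock above 0.075 m or (x of jar_center in the frame of dock below -0.06 m and z of jar_center in the frame of dock above 0.054 m) or (x of jar_center in the frame of dock below 0 m and z of jar_center in the frame of dock above 0.066 m)).
It fails at once if the jar is rammed or squeezed: fingers press on it with more than 30 N (contact force between the fingers and jar above 30 N).
It fails at once if the marker, the tube or the weighing boat is moved more than 15 mm (distance of any of marker, tube, boat from where it was at the start of the episode above 0.015 m).
It also fails if it takes over 35 s, if anything falls off the work surface, if the arm or the gripper's body presses on something with over 40 N, if the wrist force passes 120 N, or if a joint passes its speed limit or range.

ROBOT

A 6-joint arm with a two-finger parallel gripper is mounted at the origin on the work surface; the furniture and walls round the work are solid. World frame = base frame: x ahead of the robot, y to its left, z up, the work surface at z = 0. Lengths are in m, angles in rad, forces in N, time in s.
With the tool pointing down it reaches from about 0.325 to 0.9 m from the base axis. Payload 6.1 kg.
Tool frame: the origin (TCP) lies between the finger pads; the fingertips stand 14 mm ahead of it and the grasp point (between the pads) lies 5 mm behind it; z points along the fingers, y is the line along which they close (so a half turn about z gives the same grasp; the last joint's range is limited). The gripper opens to 87 mm and grips with 3 to 60 N. Pads are 19 mm wide; open, the fingers measure 117 mm over their backs; the gripper's body (75 mm by 190 mm) begins 51 mm behind the grasp point.
Start: joints at [1.035, 0.22, 1.526, -0, 1.395, -0.126], TCP at [0.249, 0.573, 0.206] pointing down, gripper open.
Joint ranges: [-2.98, 2.98], [-0.91, 2.08], [0.09, 2.57], [-1.24, 4.39], [0.2, 2.65], [-2.68, 2.68]. Speed limits (rad/s): [2.57, 2.57, 3.01, 3.14, 3.14, 3.14].

INTERFACE

Orientations are given as a unit quaternion [x, y, z, w].
In Python, from station import read_state, capture, close_job, boxes_of, masks_of, tip_of gives the robot as it stands.
- The arm moves only by the shell command python3 -m pendant 'ROWS' [OPENING] [FORCE]. ROWS is JSON, a list that holds one entry, the list of rows, each a list of 4 numbers: the shift along the tool's x, y, z normalised to -1 to 1, where 1 is 0.1 m, then the turn about the tool's z normalised to -1 to 1, where 1 is 180 degrees. A call has 1 to 5 rows; each row is the pose to reach, as a shift and turn from the pose commanded when the call began, along the tool's axes at that moment, turning the shorter way round; what a row does not reach only later rows make up. A row lasts 1/10 s, in which the tool goes at most 50 mm and 8.59 degrees, less where a joint would pass 70% of its speed; a pose out of reach is approached as far as the arm can. A call with a number of a shift or a turn outside -1 to 1 is refused whole. A call with a gripper value outside its range is refused whole. OPENING is the opening, from -1 (shut) to 1 (fully open), set as the call begins (- or left out, the last holds). The fingers move at their own pace and stop on an object; FORCE is the grip in N (left out, the last holds). Time passes only in rows, so rows that repeat a pose let the fingers close. It gives the time, the measured TCP pose, the force, the opening and the grip force at its end, in the units of the state.
- read_state(): the state, without advancing time (a new reading comes with each control period).
- capture(name): name is "scene" or "top" or "wrist"; returns a dict with "color" (384x512x3 uint8, red, green, blue), "fov_y" (degrees; the focal length in pixels is half the picture's height over the tangent of half this angle, whatever the lens; pixels are square), "cx", "cy" (the principal point, pixels), "pose" (4x4, takes a point from camera to world coordinates). Camera axes: x right, y up, looking along -z (the intrinsics and any distortion apply to the point x, -y, -z); pixel columns grow to the right and rows downward; lengths in m; the calibration is good to about 2 mm. A picture is of the moment at which its call begins. There is no depth.
- close_job(): hands the job in; it is judged then, once.
Trained networks look in the newest picture that a camera, given by its name, has taken for a name from the list of things; names that differ only in an ending like _2 or _b are one class to them, and where a whole thing is asked for, a point or a joint stands for the part that bears it (a point fixed in the world has none). Each returns a list of dicts, best first, with "score" (0 to 1); they miss things now and then, are a little off and sometimes report something else, mostly with a low value. They report only what shows in the picture. A call takes as long as a camera call. They do not tell look-alikes from the thing itself.
- boxes_of(camera, name): "extent" ([centre column, centre row, width, height] as shares, 0 to 1, of the picture: columns of its width, rows of its height, round what is visible of it).
- masks_of(camera, name): "mask" (384x512 bool, what is visible of it) and "extent" ([centre column, centre row, width, height] as shares, 0 to 1, of the picture: columns of its width, rows of its height, round what is visible of it).
- tip_of(camera, name): "xy" ([column, row] as shares, 0 to 1, of the picture: columns of its width, rows of its height: a listed point, or the origin of a listed thing).
The state is a dict: "t": time; "q": joint angles; "joint_vel": joint speeds; "joint_efforts": joint torques, N m; "tool_pos": TCP position; "ee_rot": TCP orientation; "ft_force": force on the tool from outside, world axes, zero at the start; "moment": the same for the moment, N m; "grip_width": opening from 0.0 (shut) to 1.0 (fully open); "finger_force": force on a finger pad.
Only numpy, scipy, OpenCV 4.12 (cv2) and the standard library are available. Lean on these libraries where they do the work, as an engineer would, in place of code of your own. Each camera call takes 0.05 s, during which the arm holds its last target. There are 200 camera calls.

## Working session

There is one attempt and no reset: what is moved stays moved. The work goes in short steps, Python scripts to look and compute and a shell command to move; the robot and the scene stay as the last step left them, time stands still between calls to the robot, and variables do not carry over. Pictures are saved under pics/ and viewed, at most 10 in all, crops included, and the job is handed in when it is done.

```bash
mkdir -p pics; cat > h.py <<'E'
import numpy as np, cv2
from station import *
def K(c):
    f=192/np.tan(np.radians(c["fov_y"])/2); return f,c["cx"],c["cy"]
def ray(c,u,v):
    f,cx,cy=K(c); P=np.array(c["pose"]); d=P[:3,:3]@np.array([(u-cx)/f,-(v-cy)/f,-1]); return P[:3,3],d
def at_z(c,u,v,z):
    o,d=ray(c,u,v); return o+d*(z-o[2])/d[2]
def proj(c,p):
    f,cx,cy=K(c); P=np.array(c["pose"]); q=P[:3,:3].T@(np.array(p)-P[:3,3]); return cx+f*q[0]/-q[2], cy-f*q[1]/-q[2]
def save(c,n): cv2.imwrite("pics/"+n,c["color"][:,:,::-1])
E
python3 - <<'E'
from h import *
np.set_printoptions(precision=3,suppress=True)
for cam in ["scene","top"]:
    c=capture(cam); save(c,cam+"1.png"); print(cam,[k for k in c],c["fov_y"],c["cx"],c["cy"],c["pose"])
    for n in ["dock","foot","crest","seat","jar_center","marker","tube","boat"]:
        for r in tip_of(cam,n)[:3]:
            print(n,round(r["score"],2),np.array(r["xy"])*[512,384])
    for n in ["jar_center","dock"]:
        for r in boxes_of(cam,n)[:4]: print("box",n,round(r["score"],2),np.array(r["extent"])*[512,384,512,384])
print(read_state())
E
```

```text
scene ['color', 'fov_y', 'cx', 'cy', 'pose'] 45.39521336029866 260.85834735734454 194.096428736127 [[ 0.697  0.531 -0.481  0.184]
 [-0.717  0.519 -0.466 -0.154]
 [ 0.002  0.67   0.743  0.752]
 [ 0.     0.     0.     1.   ]]
dock 0.75 [206.285 229.901]
foot 0.66 [192.614 174.106]
foot 0.6 [181.914 215.693]
crest 0.96 [231.68  224.717]
seat 0.59 [237.517 219.187]
jar_center 0.98 [167.219 201.216]
jar_center 0.79 [302.592 167.808]
jar_center 0.73 [362.496 240.192]
marker 0.64 [240.282 195.994]
marker 0.39 [165.018 202.483]
tube 0.78 [288.819 229.709]
boat 0.69 [192.102 172.301]
box jar_center 0.92 [363.162 239.962  46.08   29.914]
box jar_center 0.65 [303.872 172.301  25.088  42.394]
box jar_center 0.59 [164.762 203.098  40.294  47.808]
box dock 0.72 [194.406 220.954 146.79   77.491]
top ['color', 'fov_y', 'cx', 'cy', 'pose'] 43.985213872393636 251.27356214300377 192.3287725723381 [[ 0.039  0.979 -0.202  0.449]
 [-0.999  0.038 -0.007  0.28 ]
 [ 0.001  0.203  0.979  1.014]
 [ 0.     0.     0.     1.   ]]
dock 0.83 [227.174 252.71 ]
foot 0.73 [201.011 260.083]
crest 0.67 [254.618 244.493]
[... 182 characters left out ...]
86]
boat 0.71 [160.614 216.192]
box jar_center 0.97 [257.946 139.507  39.68   46.618]
box jar_center 0.76 [350.874 172.301  49.92   41.395]
box jar_center 0.63 [183.706 267.994  34.202  48.   ]
box dock 0.76 [217.498 255.744 144.384 100.109]
{'t': 1.1, 'q': array([ 1.035,  0.22 ,  1.526,  0.   ,  1.395, -0.126]), 'joint_vel': array([-0.   ,  0.   , -0.002,  0.   , -0.001, -0.   ]), 'joint_efforts': array([  0.001, -49.458, -38.771,   0.07 ,   0.047,  -0.   ]), 'tool_pos': array([0.249, 0.573, 0.206]), 'ee_rot': array([ 0.203,  0.979,  0.   , -0.   ]), 'ft_force': array([ 0.509,  0.442, -0.203]), 'moment': array([-0.036,  0.024,  0.007]), 'finger_force': 0.0, 'grip_width': 0.9974598693282628}
```

View pics/top1.png

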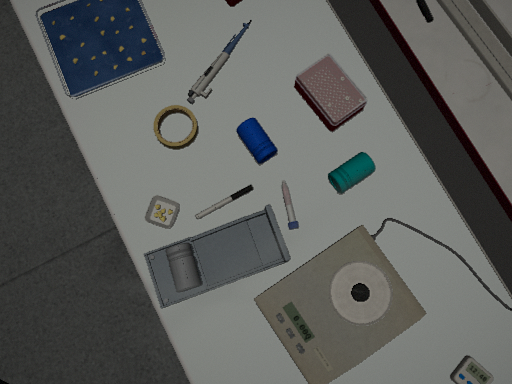

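View pics/scene1.png

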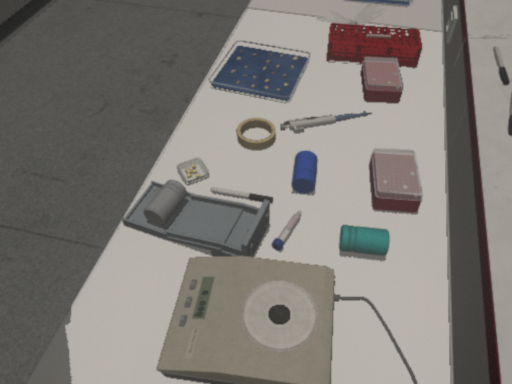

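The jar candidates in the top picture are steel in the dock at about (184, 266), blue at (257, 139) and teal at (352, 170). The bare steel one in the dock fits the description. Next I fit the dock pose and check it on an enlarged crop.

```bash
cat > fit.py <<'E'
from h import *
from scipy.optimize import least_squares
def R(a): return np.array([[np.cos(a),-np.sin(a),0],[np.sin(a),np.cos(a),0],[0,0,1]])
def w(p,q): return R(p[2])@np.array(q)+[p[0],p[1],0]
E
python3 - <<'E'
from fit import *
np.set_printoptions(precision=4,suppress=True)
pts={"dock":(0,0,0),"foot":(-.06,0,.012),"crest":(.06,0,.033),"seat":(.0765,0,.054)}
obs=[];C={};M={}
for cam in ["top","scene"]:
    c=C[cam]=capture(cam)
    M[cam]=masks_of(cam,"dock")[0]["mask"]; 
    for n in pts:
        for r in tip_of(cam,n)[:1]: 
            if not(cam=="scene" and n=="foot"): obs.append((cam,n,np.array(r["xy"])*[512,384]))
f=lambda p:np.concatenate([np.array(proj(C[a],w(p,pts[n])))-uv for a,n,uv in obs])
s=least_squares(f,[.4,.35,-1.2],loss="soft_l1"); p=s.x; print("points fit",p); print(f(p).reshape(-1,2))
# silhouette fit
def hull(p,c):
    out=[]
    box=[(-.164,.017),(-.158,.022),(-.06,.022),(.06,.049),(.118,.044)]
    q=[(x,y,z) for x,zt in box for y in(-.059,.059) for z in(0,zt)]+[(x,y,.074) for x in(.1035,.118) for y in(-.059,.059)]
    im=np.zeros((384*4,512*4),np.uint8); uv=np.array([proj(c,w(p,t)) for t in q])*4
    cv2.fillConvexPoly(im,cv2.convexHull(uv.astype(np.int32)),1); return cv2.resize(im.astype(np.float32),(512,384),interpolation=cv2.INTER_AREA)
from scipy.optimize import minimize
cost=lambda p,cams:sum(np.abs(hull(p,C[k])-cv2.morphologyEx(M[k].astype(np.uint8),cv2.MORPH_CLOSE,np.ones((9,9)))).sum() for k in cams)
for cams in (["top"],["scene"],["top","scene"]):
    r=minimize(cost,p,args=(cams,),method="Nelder-Mead",options=dict(initial_simplex=p+np.array([[0,0,0],[.01,0,0],[0,.01,0],[0,0,.06]]))); print(cams,r.x,r.fun,M[cams[0]].sum())
p=r.x
for nm,q in [("foot",pts["foot"])]: print(w(p,q))
# jar
c=C["top"]
for cam in C:
    for j in tip_of(cam,"jar_center"):
        uv=np.array(j["xy"])*[512,384]; X=at_z(C[cam],*uv,.038); print(cam,uv,"dock frame",R(p[2]).T@(X-[p[0],p[1],0]))
ims=[]
for cam in C:
    im=cv2.resize(C[cam]["color"][:,:,::-1],None,fx=4,fy=4,interpolation=cv2.INTER_CUBIC)
    L=lambda a,b,col:cv2.line(im,*[tuple(int(v*4+2) for v in proj(C[cam],w(p,t))) for t in(a,b)],col,1)
    for z,col in((0,(0,255,0)),):
        q=[(-.164,-.059,z),(.118,-.059,z),(.118,.059,z),(-.164,.059,z)]
        for i in range(4):L(q[i],q[(i+1)%4],col)
    for x,z in((-.06,.012),(.06,.033),(.1035,.074)): L((x,-.0495,z),(x,.0495,z),(0,0,255))
    u,v=map(int,proj(C[cam],w(p,(-.02,0,.02)))); ims.append(im[v*4-230:v*4+230,u*4-390:u*4+390])
    cv2.imwrite(f"pics/fit_{cam}.png",ims[-1])
E
```

```text
points fit [ 0.5256  0.3334 -1.2029]
[[ 2.4094 -1.2849]
 [-2.2042  0.6031]
 [ 1.0912 -0.3445]
 [-1.5665 -0.8352]
 [-1.847  -1.1385]
 [-0.8976  2.4375]
 [ 1.2902  2.1305]]
['top'] [ 0.5208  0.3319 -1.189 ] 1474.75 6801
['scene'] [ 0.526   0.3334 -1.1741] 2296.125 5833
['top', 'scene'] [ 0.5211  0.3325 -1.1881] 3821.8125 6801
[0.4987 0.3882 0.012 ]
top [255.5904 138.5088] dock frame [0.1389 0.2112 0.038 ]
top [350.72  172.608] dock frame [0.3028 0.0724 0.038 ]
scene [304.1792 170.6112] dock frame [0.1443 0.2023 0.038 ]
scene [364.9024 241.1904] dock frame [0.3133 0.0653 0.038 ]
scene [166.4    201.9072] dock frame [-0.0891  0.0075  0.038 ]
```

View pics/fit_top.png

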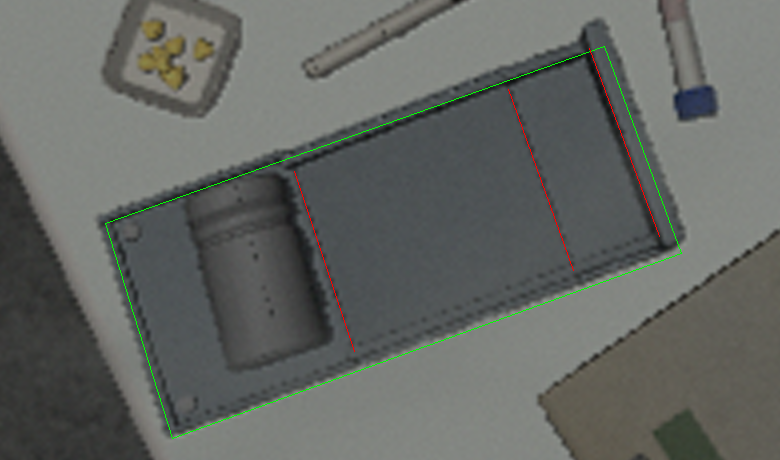

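View pics/fit_scene.png

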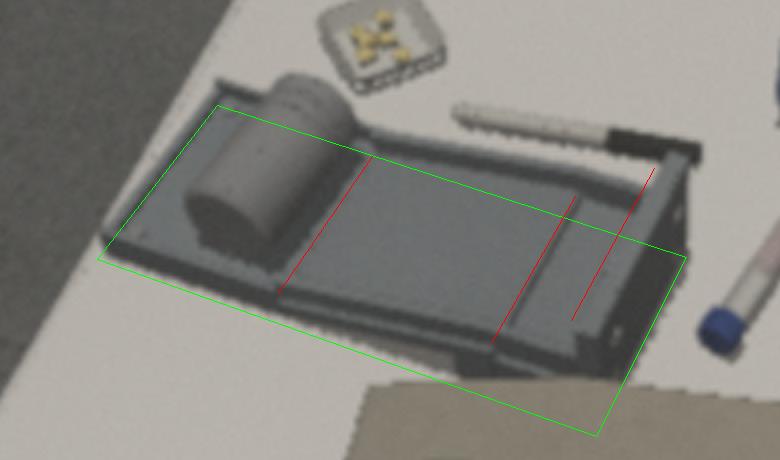

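Crop fit: the bare steel jar lies on the apron at crop pixels (258, 270), and the predicted foot, crest and stop lines sit on the real edges. The lookalikes are off the dock. Next: work out the approach, behind the jar at dock x ≈ -138 mm.

```bash
cat > go.py <<'E'
from fit import *
from scipy.spatial.transform import Rotation as Ro
P=[.5215,.3327,-1.19]
def dock(X): return R(P[2]).T@(np.array(X)-[P[0],P[1],0])
def rep(x=None,y=0,z=None):
    s=read_state(); T=Ro.from_quat(s["ee_rot"]).as_matrix(); t=dock(s["tool_pos"])
    a=np.arctan2(T[1,0],T[0,0]); d=(P[2]+np.pi-a+np.pi)%(2*np.pi)-np.pi
    print("t",round(s["t"],2),"dock tcp mm",np.round(t*1e3,1),"tool x vs -dock x err deg",round(np.degrees(d),2),"turn cmd",round(-d/np.pi,4),"F",np.round(s["ft_force"],2),"g",round(s["grip_width"],3))
    if x is not None: print("shift cmd",np.round(T.T@(w(P,(x,y,z))-s["tool_pos"])/.1,3))
E
python3 -c "
from go import *
rep(-.138,0,.16)
c=capture('top')
for cam in ['top','scene']:
    c=capture(cam)
    for j in masks_of(cam,'jar_center'):
        m=j['mask']; v,u=np.nonzero(m); (cx,cy),sz,a=cv2.minAreaRect(np.c_[u,v].astype(np.float32)); 
        print(cam,round(j['score'],2),np.round((cx,cy),1),'dock mm @z52',np.round(dock(at_z(c,cx,cy,.045))*1e3,1),m.sum(),np.round(sz,1),round(a,1))
"
```

```text
t 1.8 dock tcp mm [-324.6 -163.6  205.5] tool x vs -dock x err deg -44.71 turn cmd 0.2484 F [-0.91 -0.08 -0.12] g 1.001
shift cmd [-2.477 -0.15   0.455]
top 0.81 [256.3 140.2] dock mm @z52 [137.8 204.8  45. ] 1061 [45.4 24.6] 53.1
top 0.72 [182.7 266.8] dock mm @z52 [-91.8   3.5  45. ] 1166 [46.6 25.6] 74.5
top 0.68 [351.4 172.4] dock mm @z52 [302.3  71.3  45. ] 1110 [24.4 47.4] 56.3
scene 0.66 [164.6 202.7] dock mm @z52 [-87.3  -1.4  45. ] 1197 [25.8 50. ] 38.3
scene 0.56 [304.1 172. ] dock mm @z52 [147.  191.3  45. ] 944 [23.7 43. ] 6.8
```

```bash
python3 -m pendant '[[[-0.3,0,0,0],[-0.6,0,0,0],[-0.9,0,0,0],[-1,0,0,0]]]' -0.08
python3 -m pendant '[[[-0.4,0,0,0],[-0.8,0,0,0],[-1,-0.1,0,0],[-1,-0.15,0.2,0]]]' -0.08
python3 -m pendant '[[[-0.2,0,0.1,0.04],[-0.477,0,0.2,0.08],[-0.477,0,0.25,0.12],[-0.477,0,0.25,0.16],[-0.477,0,0.25,0.2]]]'
python3 -m pendant '[[[0,0,0,0.025],[0,0,0,0.05],[0,0,0,0.05]]]'
python3 -c "
from go import *
rep(-.138,0,.16)
c=capture('wrist'); save(c,'wrist1.png')
rep(-.138,0,.04)"
```

```text
t: 2.45
tool_pos: [0.3431, 0.5322, 0.2055]
ee_rot: [0.205, 0.979, -0.0, 0.0]
ft_force: [0.3, 0.3, -0.2]
grip_width: 0.723
finger_force: 0.0
t: 2.85
tool_pos: [0.4303, 0.4796, 0.1886]
ee_rot: [0.205, 0.979, 0.002, 0.002]
ft_force: [-0.6, 0.3, -0.5]
grip_width: 0.471
finger_force: 0.0
t: 3.35
tool_pos: [0.4698, 0.4608, 0.1599]
ee_rot: [0.498, 0.867, -0.0, -0.0]
ft_force: [-0.3, 0.1, 0.4]
grip_width: 0.462
finger_force: 0.0
t: 3.65
tool_pos: [0.4697, 0.4612, 0.1605]
ee_rot: [0.563, 0.827, -0.0, -0.0]
ft_force: [0.2, 0.3, -0.0]
grip_width: 0.46
finger_force: 0.0
t 3.65 dock tcp mm [-138.5   -0.3  160.5] tool x vs -dock x err deg 0.32 turn cmd -0.0018 F [ 0.18  0.27 -0.02] g 0.46
shift cmd [-0.005  0.003  0.005]
t 3.7 dock tcp mm [-138.4   -0.3  160.5] tool x vs -dock x err deg 0.19 turn cmd -0.001 F [ 0.63 -0.17  0.05] g 0.462
shift cmd [-0.005  0.003  1.205]
```

View pics/wrist1.png

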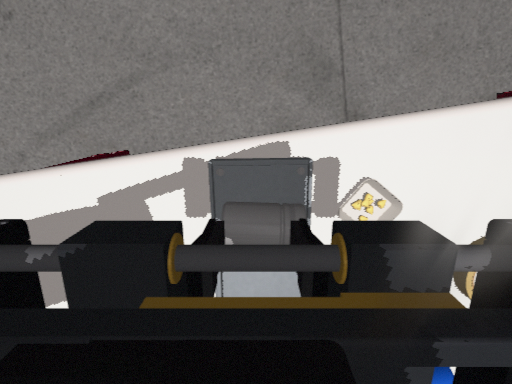

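The wrist view shows the dock square to the gripper. The outer kerb edge is at row 158 (columns 210–312) and the back edge of the jar at row 203. I check those against the fit.

```bash
python3 -c "
from go import *
c=capture('wrist')
for u,v,z in [(210,158,.017),(312,158,.017),(262,203,.045),(223,224,.045),(305,224,.045),(211,215,.022),(311,215,.022)]: print(u,v,np.round(dock(at_z(c,u,v,z))*1e3,1))
"
```

```text
210 158 [-164.4  -52.5   17. ]
312 158 [-164.2   63.4   17. ]
262 203 [-119.5    6.2   45. ]
223 224 [-95.3 -36.8  45. ]
305 224 [-95.1  53.7  45. ]
211 215 [-97.8 -53.5  22. ]
311 215 [-97.5  64.4  22. ]
```

```bash
python3 -m pendant '[[[0,0.03,0.3,0],[0,0.03,0.6,0],[0,0.03,0.8,0],[0,0.03,0.9,0],[0,0.03,0.9,0]]]'
python3 -m pendant '[[[0,0,0.15,0],[0,0,0.3,0],[0,0,0.3,0]]]'
python3 -c "
from go import *
rep()
c=capture('wrist'); save(c,'w2.png')"
```

```text
t: 4.25
tool_pos: [0.4719, 0.4612, 0.0687]
ee_rot: [0.562, 0.827, -0.002, -0.001]
ft_force: [0.2, -0.3, 0.9]
grip_width: 0.461
finger_force: 0.0
t: 4.55
tool_pos: [0.4716, 0.4607, 0.0379]
ee_rot: [0.563, 0.827, -0.002, -0.001]
ft_force: [-1.0, 0.3, -0.8]
grip_width: 0.457
finger_force: 0.0
t 4.55 dock tcp mm [-137.4    1.2   37.9] tool x vs -dock x err deg 0.29 turn cmd -0.0016 F [-0.96  0.27 -0.8 ] g 0.457
```

View pics/w2.png

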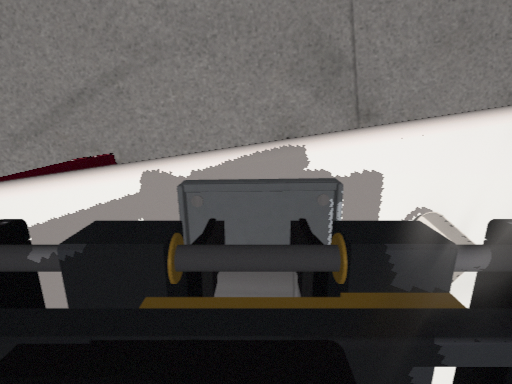

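The dock is centred on the fingers (columns 180–341 against 208–308), and the fingers are behind the jar. I start rolling across the apron.

```bash
python3 -m pendant '[[[-0.03,0.01,0,0],[-0.06,0.01,0,0],[-0.09,0.01,0,0],[-0.12,0.01,0,0],[-0.15,0.01,0,0]]]'
python3 -m pendant '[[[-0.03,0,0,0],[-0.06,0,0,0],[-0.09,0,0,0],[-0.12,0,0,0],[-0.15,0,0,0]]]'
python3 -c "
from go import *
rep()
for cam in ['top','scene']:
    c=capture(cam); save(c,cam+'3.png')
    for j in masks_of(cam,'jar_center'):
        v,u=np.nonzero(j['mask']); (cx,cy),sz,a=cv2.minAreaRect(np.c_[u,v].astype(np.float32)); 
        print(cam,round(j['score'],2),np.round((cx,cy),1),np.round(dock(at_z(c,cx,cy,.045))*1e3,1),np.round(sz,1),round(a,1))
"
```

```text
t: 5.1
tool_pos: [0.4797, 0.4481, 0.0409]
ee_rot: [0.563, 0.827, 0.0, 0.0]
ft_force: [0.0, -0.0, 0.4]
grip_width: 0.46
finger_force: 0.0
t: 5.6
tool_pos: [0.4848, 0.4353, 0.0421]
ee_rot: [0.563, 0.827, 0.001, -0.001]
ft_force: [-5.3, 2.2, 11.3]
grip_width: 0.461
finger_force: 5.7
t 5.6 dock tcp mm [-108.9    4.1   42.1] tool x vs -dock x err deg 0.3 turn cmd -0.0017 F [-5.35  2.25 11.27] g 0.461
top 0.94 [351.6 171.8] [303.   72.3  45. ] [24.2 47.1] 55.5
top 0.74 [256.4 139.9] [138.3 205.3  45. ] [45.2 24.2] 55.0
scene 0.91 [363.6 240.4] [310.6  60.7  45. ] [49.9 27.8] 5.4
scene 0.76 [166.9 203.8] [-81.3  -2.3  45. ] [26.4 50.2] 37.9
scene 0.59 [304.1 172. ] [146.9 191.1  45. ] [24.4 43.4] 9.1
```

```bash
python3 -c "
import cv2,numpy as np
a=cv2.imread('pics/top3.png');b=cv2.imread('pics/scene3.png')
A=cv2.resize(a[215:315,130:260],None,fx=3,fy=3,interpolation=2);B=cv2.resize(b[150:250,110:240],None,fx=3,fy=3,interpolation=2)
cv2.imwrite('pics/c3.png',np.hstack([A,B]))"
```

```text
(no output)
```

View pics/c3.png

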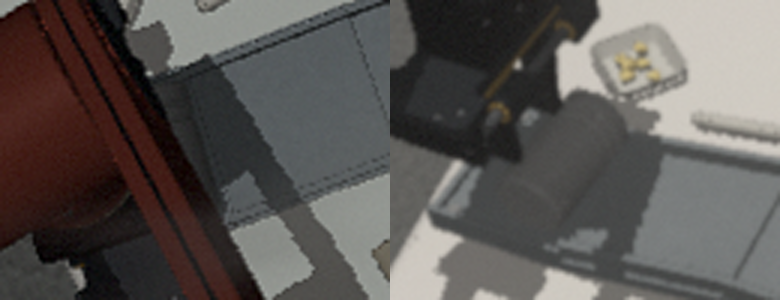

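```bash
python3 -c "
from go import *
rep(); s=read_state(); print(s['moment'],s['finger_force'])
c=capture('wrist'); save(c,'w4.png'); rep(); print(read_state()['finger_force'])
for j in masks_of('wrist','jar_center')[:3]: print(j['score'],np.array(j['extent'])*[512,384,512,384])
"
```

```text
t 5.8 dock tcp mm [-108.8    4.1   42.2] tool x vs -dock x err deg 0.3 turn cmd -0.0017 F [-5.24  0.19  9.48] g 0.46
[-0.01654279  0.91160754 -0.12864852] 4.4556401506997645
t 5.85 dock tcp mm [-108.9    4.1   42.2] tool x vs -dock x err deg 0.29 turn cmd -0.0016 F [-4.03  0.53  9.29] g 0.465
4.444291137624532
0.86 [259.1744 254.208  139.3152  73.6128]
```

View pics/w4.png

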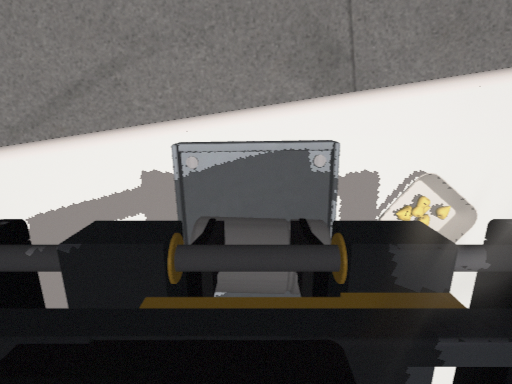

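```bash
python3 -c "
from go import *
c=capture('wrist'); print('cam at',dock(np.array(c['pose'])[:3,3]))
for u,v,z in [(255,141,.017),(262,217,.045),(194,235,.045),(329,235,.045),(262,292,.05)]: print(u,v,np.round(dock(at_z(c,u,v,z))*1e3,1))
t=dock(read_state()['tool_pos'])
for d in [(0,0,0),(0,0,-14),(9.5,30,-14),(-9.5,30,-14),(9.5,20,-14),(-9.5,-20,-14),(9.5,30,30),(-9.5,30,30),(-9.5,-30,30)]: print(d,np.round(proj(c,w(P,t+np.array(d)/1e3)),0))
"
```

```text
cam at [-0.18017714  0.00479231  0.22222046]
255 141 [-163.6    3.8   17. ]
262 217 [-116.5    8.2   45. ]
194 235 [-104.   -37.2   45. ]
329 235 [-103.6   53.1   45. ]
262 292 [-63.7   8.2  50. ]
(0, 0, 0) [256. 226.]
(0, 0, -14) [256. 219.]
(9.5, 30, -14) [297. 231.]
(-9.5, 30, -14) [298. 206.]
(9.5, 20, -14) [283. 231.]
(-9.5, -20, -14) [228. 207.]
(9.5, 30, 30) [307. 261.]
(-9.5, 30, 30) [309. 230.]
(-9.5, -30, 30) [202. 230.]
```

```bash
python3 -c "
from go import *
c=capture('scene'); t=dock(read_state()['tool_pos'])
for d in [(0,0,0),(9.5,-20,-14),(9.5,-35,-14),(-9.5,-35,-14),(-9.5,-20,-14),(9.5,-35,20),(9.5,20,-14),(9.5,35,-14)]:
  u,v=proj(c,w(P,t+np.array(d)/1e3)); print(d,round(u),round(v),'crop',round((u-110)*3+390),round((v-150)*3))
for q in [(-86,0,38),(-112,-45,38),(-86,-45,64),(-86,45,64),(-112,45,38)]:
  u,v=proj(c,w(P,np.array(q)/1e3)); print('jar',q,round(u),round(v),'crop',round((u-110)*3+390),round((v-150)*3))
im=cv2.resize(c['color'][150:250,100:230,::-1],None,fx=6,fy=6,interpolation=2)
im=cv2.convertScaleAbs(im,alpha=1.8,beta=20)
for d in [(9.5,-20,-14),(9.5,-35,-14),(-9.5,-35,-14),(-9.5,-20,-14)]:
  u,v=proj(c,w(P,t+np.array(d)/1e3)); cv2.circle(im,(int((u-100)*6),int((v-150)*6)),3,(0,0,255),1)
cv2.imwrite('pics/c5.png',im)
"
```

```text
(0, 0, 0) 157 199 crop 531 146
(9.5, -20, -14) 157 211 crop 531 184
(9.5, -35, -14) 153 217 crop 520 200
(-9.5, -35, -14) 145 214 crop 496 191
(-9.5, -20, -14) 149 209 crop 507 176
(9.5, -35, 20) 150 206 crop 511 167
(9.5, 20, -14) 167 198 crop 561 144
(9.5, 35, -14) 171 193 crop 572 129
jar (-86, 0, 38) 166 205 crop 558 164
jar (-112, -45, 38) 143 217 crop 490 200
jar (-86, -45, 64) 152 212 crop 517 186
jar (-86, 45, 64) 175 181 crop 586 94
jar (-112, 45, 38) 166 186 crop 558 109
```

View pics/c5.png

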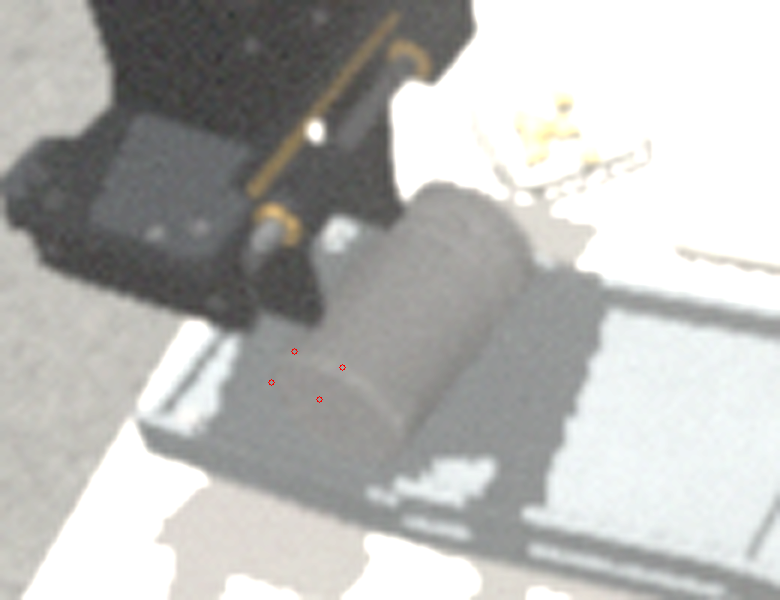

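```bash
python3 -c "
from go import *
c=capture('scene'); s=read_state(); t=dock(s['tool_pos'])
for d in [(37.5,-95,56),(-37.5,-95,56),(37.5,-95,46),(37.5,95,46),(9.5,-20,0),(9.5,-20,20),(9.5,-35,20),(-9.5,-35,20),(9.5,-35,46),(9.5,-20,46)]:
  for dz in (0,20):
    u,v=proj(c,w(P,t+np.array(d)/1e3+[0,0,dz/1e3])); print(d,dz,'crop6',round((u-100)*6),round((v-150)*6),end=' | ')
  print()
# rays: jar silhouette left boundary for centre x=-86,y=4
for y in (-45,-20,0,20,45):
  for a in (90,120,150,180):
    q=(-.086+.026*np.cos(np.radians(a)),.004+y/1e3,.038+.026*np.sin(np.radians(a))); u,v=proj(c,w(P,q)); print(y,a,round((u-100)*6),round((v-150)*6),end=' | ')
  print()
print(s['q'])
"
```

```text
(37.5, -95, 56) 0 crop6 256 422 | (37.5, -95, 56) 20 crop6 243 380 | 
(-37.5, -95, 56) 0 crop6 48 350 | (-37.5, -95, 56) 20 crop6 32 307 | 
(37.5, -95, 46) 0 crop6 262 442 | (37.5, -95, 46) 20 crop6 249 401 | 
(37.5, 95, 46) 0 crop6 555 47 | (37.5, 95, 46) 20 crop6 549 5 | 
(9.5, -20, 0) 0 crop6 336 341 | (9.5, -20, 0) 20 crop6 326 302 | 
(9.5, -20, 20) 0 crop6 326 302 | (9.5, -20, 20) 20 crop6 315 262 | 
(9.5, -35, 20) 0 crop6 302 334 | (9.5, -35, 20) 20 crop6 291 294 | 
(-9.5, -35, 20) 0 crop6 252 317 | (-9.5, -35, 20) 20 crop6 241 277 | 
(9.5, -35, 46) 0 crop6 288 281 | (9.5, -35, 46) 20 crop6 276 239 | 
(9.5, -20, 46) 0 crop6 312 250 | (9.5, -20, 46) 20 crop6 301 207 | 
-45 90 320 364 | -45 120 288 359 | -45 150 268 369 | -45 180 266 391 | 
-20 90 360 311 | -20 120 328 306 | -20 150 308 317 | -20 180 306 339 | 
0 90 391 269 | 0 120 359 265 | 0 150 339 276 | 0 180 336 298 | 
20 90 421 229 | 20 120 389 225 | 20 150 369 236 | 20 180 366 258 | 
45 90 457 180 | 45 120 426 176 | 45 150 406 188 | 45 180 403 210 | 
[6.10072133e-01 4.36669016e-01 1.57727862e+00 1.40126154e-03
 1.12663121e+00 2.33706189e-01]
```

The force on the finger points mostly upward (about 9 N). In the pictures the finger ends on the upper back of the jar, around crop pixel (320, 322), so the tips sit higher than I assumed. I back off, then go down behind the jar in small steps while watching the vertical force.

```bash
python3 -m pendant '[[[0,0,-0.03,0],[0.05,0,-0.03,0],[0.12,0,-0.03,0],[0.2,0,0,0],[0.3,0,0,0]]]'
python3 -m pendant '[[[0.03,0,0,0],[0.03,0,0.03,0],[0.03,0,0.06,0],[0.03,0,0.1,0],[0.03,0,0.1,0]]]'
python3 -c "
from go import *
rep()
c=capture('wrist')
for j in masks_of('wrist','jar_center')[:3]:
  e=np.array(j['extent'])*[512,384,512,384]; print(j['score'],e, dock(at_z(c,e[0],e[1]-e[3]/2,.045)))
c=capture('scene')
for j in masks_of('scene','jar_center'):
        v,u=np.nonzero(j['mask']); (cx,cy),sz,a=cv2.minAreaRect(np.c_[u,v].astype(np.float32)); 
        print(round(j['score'],2),np.round((cx,cy),1),np.round(dock(at_z(c,cx,cy,.045))*1e3,1),np.round(sz,1),round(a,1))
g=c['color'].astype(int).sum(2); t=dock(read_state()['tool_pos'])
# darkness along the near finger's axis from above to below the stated tip
for y in (-34,-28,-22):
  print(y,[(z,int(g[tuple(int(round(k)) for k in proj(c,w(P,t+np.array([0,y,z])/1e3))[::-1])])) for z in range(40,-30,-5)])
"
```

```text
t: 6.55
tool_pos: [0.4732, 0.4625, 0.0395]
ee_rot: [0.563, 0.827, -0.001, -0.0]
ft_force: [-1.1, -0.9, 0.3]
grip_width: 0.46
finger_force: 0.0
t: 7.05
tool_pos: [0.4724, 0.4643, 0.0295]
ee_rot: [0.563, 0.827, -0.001, -0.0]
ft_force: [-0.2, -0.5, -0.2]
grip_width: 0.46
finger_force: 0.0
t 7.05 dock tcp mm [-140.4    3.4   29.5] tool x vs -dock x err deg 0.32 turn cmd -0.0018 F [-0.19 -0.52 -0.15] g 0.46
0.82 [255.8464 282.3936  81.7152  22.1952] [-0.11565124  0.00340492  0.045     ]
0.81 [363.7 240.1] [310.6  61.5  45. ] [49.6 26.6] 6.0
0.74 [167.2 203.8] [-81.   -1.9  45. ] [25.9 49.7] 38.2
0.57 [303.9 171.9] [146.5 191.2  45. ] [23.1 42.7] 5.7
-34 [(40, 88), (35, 98), (30, 105), (25, 153), (20, 288), (15, 234), (10, 199), (5, 193), (0, 216), (-5, 208), (-10, 207), (-15, 209), (-20, 211), (-25, 212)]
-28 [(40, 92), (35, 94), (30, 102), (25, 98), (20, 100), (15, 183), (10, 200), (5, 198), (0, 211), (-5, 211), (-10, 210), (-15, 215), (-20, 214), (-25, 216)]
-22 [(40, 91), (35, 85), (30, 97), (25, 104), (20, 88), (15, 92), (10, 99), (5, 178), (0, 205), (-5, 213), (-10, 211), (-15, 215), (-20, 211), (-25, 215)]
```

```bash
python3 -m pendant '[[[0,0,0.02,0],[0,0,0.04,0],[0,0,0.04,0]]]'; python3 -m pendant '[[[0,0,0.01,0],[0,0,0.02,0],[0,0,0.02,0]]]'
```

```text
t: 7.55
tool_pos: [0.4726, 0.4648, 0.0261]
ee_rot: [0.563, 0.827, -0.0, -0.0]
ft_force: [0.0, -0.1, -0.3]
grip_width: 0.458
finger_force: 0.0
t: 7.85
tool_pos: [0.4727, 0.465, 0.0243]
ee_rot: [0.563, 0.827, -0.0, -0.0]
ft_force: [-0.6, 0.1, -0.3]
grip_width: 0.457
finger_force: 0.0
```

```bash
python3 -m pendant '[[[0,0,0.02,0],[0,0,0.03,0],[0,0,0.03,0]]]'; python3 -m pendant '[[[0,0,0.02,0],[0,0,0.03,0],[0,0,0.03,0]]]'
```

```text
t: 8.15
tool_pos: [0.4727, 0.4649, 0.0212]
ee_rot: [0.563, 0.827, -0.0, -0.0]
ft_force: [-1.0, -0.4, -0.7]
grip_width: 0.457
finger_force: 0.0
t: 8.45
tool_pos: [0.4727, 0.4649, 0.0182]
ee_rot: [0.563, 0.827, -0.0, -0.0]
ft_force: [0.0, -0.3, 0.6]
grip_width: 0.461
finger_force: 0.0
```

```bash
python3 -m pendant '[[[0,0,0.02,0],[0,0,0.04,0],[0,0,0.04,0]]]'; python3 -m pendant '[[[0,0,0.02,0],[0,0,0.04,0],[0,0,0.04,0]]]'; python3 -c "
from go import *
rep()
c=capture('scene'); save(c,'s6.png')
im=cv2.resize(c['color'][165:240,100:200,::-1],None,fx=8,fy=8,interpolation=2)
im=cv2.convertScaleAbs(im,alpha=1.8,beta=20)
t=dock(read_state()['tool_pos'])
for d in [(9.5,-20,0),(9.5,-35,0),(-9.5,-35,0),(-9.5,-20,0)]:
  u,v=proj(c,w(P,t+np.array(d)/1e3)); cv2.circle(im,(int((u-100)*8+4),int((v-165)*8+4)),3,(0,0,255),1)
q=[(-90,-49.5,12),(-112,-45,38)]
for k in q:
  u,v=proj(c,w(P,np.array(k)/1e3)); cv2.circle(im,(int((u-100)*8+4),int((v-165)*8+4)),3,(0,255,0),1)
cv2.imwrite('pics/c6.png',im)
"
```

```text
t: 8.75
tool_pos: [0.4726, 0.4649, 0.0141]
ee_rot: [0.563, 0.827, -0.0, -0.0]
ft_force: [0.5, 0.2, -0.2]
grip_width: 0.459
finger_force: 0.0
t: 9.05
tool_pos: [0.4726, 0.4648, 0.0101]
ee_rot: [0.563, 0.827, -0.0, -0.0]
ft_force: [0.1, -0.1, -0.3]
grip_width: 0.465
finger_force: 0.0
t 9.05 dock tcp mm [-140.9    3.7   10.1] tool x vs -dock x err deg 0.3 turn cmd -0.0017 F [ 0.11 -0.08 -0.29] g 0.465
```

View pics/c6.png

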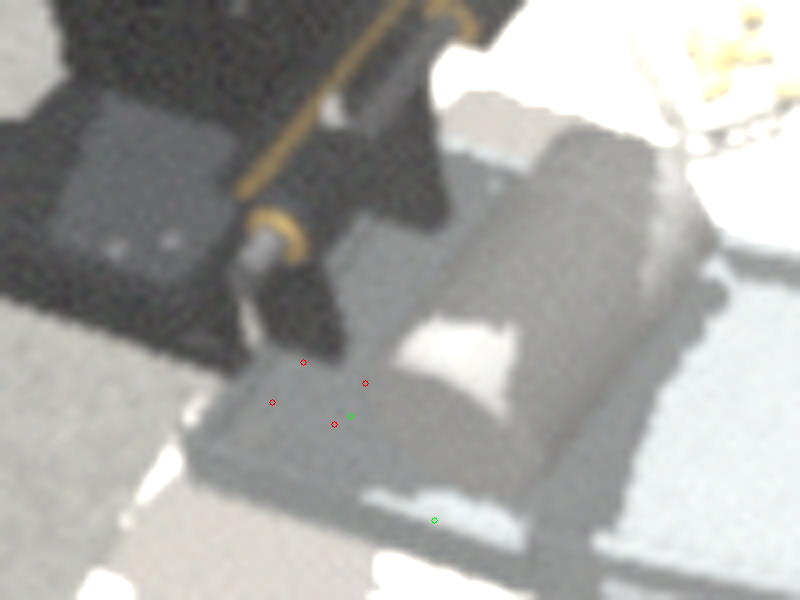

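The fingertips now show clearly. The near tip edge runs (265, 350) to (340, 362), which puts the real tips about 16 mm above the reported TCP. That makes them z ≈ 26 mm, below the jar's centre line and clear of the apron. I push again with that offset.

```bash
python3 -m pendant '[[[-0.04,0,0,0],[-0.08,0,0,0],[-0.11,0,0,0],[-0.14,0,0,0],[-0.17,0,0,0]]]'
python3 -m pendant '[[[-0.03,0,0,0],[-0.06,0,0,0],[-0.09,0,0,0],[-0.12,0,0,0],[-0.15,0,0,0]]]'
cat > jar.py <<'E'
from go import *
rep()
for cam in ['scene','wrist']:
    c=capture(cam)
    for j in masks_of(cam,'jar_center'):
        v,u=np.nonzero(j['mask']); (cx,cy),sz,a=cv2.minAreaRect(np.c_[u,v].astype(np.float32)); X=dock(at_z(c,cx,cy,.05))*1e3
        if X[0]<130 and abs(X[1])<60: print(cam,round(j['score'],2),np.round((cx,cy),1),np.round(X,1),np.round(sz,1),round(a,1))
E
python3 jar.py
```

```text
t: 9.6
tool_pos: [0.4793, 0.4489, 0.0106]
ee_rot: [0.563, 0.827, 0.0, 0.0]
ft_force: [0.7, 0.5, 0.3]
grip_width: 0.458
finger_force: 0.0
t: 10.1
tool_pos: [0.4847, 0.4351, 0.0106]
ee_rot: [0.563, 0.827, 0.0, 0.0]
ft_force: [-0.5, -0.1, 0.8]
grip_width: 0.459
finger_force: 0.1
t 10.1 dock tcp mm [-108.7    3.9   10.6] tool x vs -dock x err deg 0.3 turn cmd -0.0017 F [-0.46 -0.08  0.76] g 0.459
scene 0.64 [173.6 205.4] [-64.1  -4.3  50. ] [26.2 48.4] 36.9
wrist 0.61 [256. 284.] [-89.9   4.   50. ] [24. 84.] 90.0
```

```bash
python3 -m pendant '[[[-0.03,0,0,0],[-0.06,0,0,0],[-0.09,0,0,0],[-0.12,0,-0.005,0],[-0.15,0,-0.01,0]]]'
python3 -m pendant '[[[-0.03,0,-0.005,0],[-0.06,0,-0.01,0],[-0.09,0,-0.016,0],[-0.12,0,-0.021,0],[-0.15,0,-0.026,0]]]'
python3 -m pendant '[[[-0.03,0,-0.005,0],[-0.06,0,-0.01,0],[-0.09,0,-0.016,0],[-0.12,0,-0.021,0],[-0.15,0,-0.026,0]]]'
python3 jar.py
```

```text
t: 10.8
tool_pos: [0.4901, 0.4219, 0.0119]
ee_rot: [0.563, 0.827, 0.001, -0.0]
ft_force: [-2.3, 4.8, 2.8]
grip_width: 0.464
finger_force: 2.4
t: 11.3
tool_pos: [0.4957, 0.4073, 0.0144]
ee_rot: [0.563, 0.827, 0.0, -0.0]
ft_force: [-0.5, 3.8, 2.7]
grip_width: 0.458
finger_force: 2.4
t: 11.8
tool_pos: [0.5012, 0.3932, 0.0168]
ee_rot: [0.563, 0.827, -0.0, -0.0]
ft_force: [-1.5, 5.0, 3.1]
grip_width: 0.458
finger_force: 2.4
t 11.8 dock tcp mm [-63.7   3.6  16.8] tool x vs -dock x err deg 0.3 turn cmd -0.0017 F [-1.46  4.99  3.15] g 0.458
scene 0.84 [191.4 210.6] [-24.5  -2.5  50. ] [25.6 49.5] 35.3
wrist 0.69 [256.5 284. ] [-40.5   4.   50. ] [26. 85.] 90.0
```

```bash
python3 -m pendant '[[[-0.03,0,-0.005,0],[-0.06,0,-0.01,0],[-0.09,0,-0.016,0],[-0.12,0,-0.021,0],[-0.15,0,-0.026,0]]]'
python3 -m pendant '[[[-0.03,0,-0.005,0],[-0.06,0,-0.01,0],[-0.09,0,-0.016,0],[-0.12,0,-0.021,0],[-0.15,0,-0.026,0]]]'
python3 -m pendant '[[[-0.03,0,-0.005,0],[-0.06,0,-0.01,0],[-0.09,0,-0.016,0],[-0.12,0,-0.021,0],[-0.15,0,-0.026,0]]]'
python3 -m pendant '[[[-0.03,0,-0.005,0],[-0.06,0,-0.01,0],[-0.09,0,-0.016,0],[-0.12,0,-0.021,0],[-0.15,0,-0.026,0]]]'
python3 jar.py
```

```text
t: 12.5
tool_pos: [0.5066, 0.3795, 0.0195]
ee_rot: [0.563, 0.827, 0.0, -0.0]
ft_force: [-2.0, 4.2, 2.6]
grip_width: 0.459
finger_force: 2.4
t: 13.0
tool_pos: [0.5122, 0.3653, 0.022]
ee_rot: [0.563, 0.827, -0.0, -0.0]
ft_force: [-2.5, 4.9, 2.4]
grip_width: 0.461
finger_force: 2.4
t: 13.5
tool_pos: [0.5176, 0.3513, 0.0245]
ee_rot: [0.563, 0.827, -0.0, -0.0]
ft_force: [-1.3, 5.3, 3.0]
grip_width: 0.457
finger_force: 2.4
t: 14.0
tool_pos: [0.5232, 0.3374, 0.0272]
ee_rot: [0.563, 0.827, -0.0, -0.0]
ft_force: [-2.1, 5.2, 2.7]
grip_width: 0.458
finger_force: 2.4
t 14.0 dock tcp mm [-3.7  3.3 27.2] tool x vs -dock x err deg 0.3 turn cmd -0.0017 F [-2.15  5.24  2.73] g 0.458
scene 0.69 [217.7 215.6] [29.6  5.9 50. ] [26.9 50.8] 28.4
wrist 0.85 [256.7 284.6] [26.6  3.8 50. ] [85.  26.9] 1.3
```

```bash
python3 -m pendant '[[[-0.03,0,-0.005,0],[-0.06,0,-0.01,0],[-0.09,0,-0.016,0],[-0.12,0,-0.021,0],[-0.15,0,-0.026,0]]]'
python3 -m pendant '[[[-0.02,0,-0.004,0],[-0.04,0,-0.007,0],[-0.06,0,-0.01,0],[-0.08,0,-0.014,0],[-0.08,0,-0.014,0]]]'
python3 -m pendant '[[[-0.02,0,-0.003,0],[-0.04,0,-0.005,0],[-0.05,0,-0.005,0],[-0.05,0,-0.005,0]]]'
python3 jar.py
```

```text
t: 14.7
tool_pos: [0.5287, 0.3236, 0.0299]
ee_rot: [0.563, 0.827, 0.0, -0.0]
ft_force: [-1.3, 5.2, 2.6]
grip_width: 0.459
finger_force: 2.4
t: 15.2
tool_pos: [0.5317, 0.3157, 0.0311]
ee_rot: [0.563, 0.827, -0.0, 0.0]
ft_force: [-1.1, 2.9, 1.1]
grip_width: 0.46
finger_force: 1.5
t: 15.6
tool_pos: [0.5333, 0.3105, 0.0311]
ee_rot: [0.563, 0.827, -0.001, 0.0]
ft_force: [-0.3, -0.6, -0.1]
grip_width: 0.462
finger_force: 0.0
t 15.6 dock tcp mm [25.   2.7 31.1] tool x vs -dock x err deg 0.31 turn cmd -0.0017 F [-0.26 -0.65 -0.07] g 0.462
scene 0.74 [231.5 219.4] [58.8  7.6 50. ] [27.3 50.6] 31.0
wrist 0.74 [256.2 284.1] [56.6  3.  50. ] [86.  25.8] 1.3
```

```bash
python3 jar.py; python3 -c "
from go import *
c=capture('scene')
for n in ('jar_center','crest','seat'):
  for j in tip_of('scene',n):
    uv=np.array(j['xy'])*[512,384]; print(n,round(j['score'],2),uv.round(1),np.round(dock(at_z(c,*uv,.056))*1e3,1))
for x,z in((.060,.059),(.0765,.054)): print('pred',np.round(proj(c,w(P,(x,.003,z))),1))"
```

```text
t 15.8 dock tcp mm [24.4  2.9 31.3] tool x vs -dock x err deg 0.31 turn cmd -0.0017 F [-0.1  -0.47  0.62] g 0.466
scene 0.69 [233.1 220.1] [62.5  7.2 50. ] [26.8 50.9] 31.8
jar_center 0.69 [240.7 225.1] [83.4 -2.8 56. ]
jar_center 0.66 [303.5 172.5] [149.  178.6  56. ]
jar_center 0.66 [364.9 239.3] [312.5  55.5  56. ]
crest 0.82 [229.  225.5] [ 63.1 -12.2  56. ]
crest 0.4 [239.8 219.7] [76.4  8.8 56. ]
seat 0.72 [239.1 221.1] [76.6  5.  56. ]
seat 0.53 [289.1 231. ] [174.3  19.4  56. ]
pred [230.8 218.3]
pred [238.7 222.5]
```

```bash
python3 -m pendant '[[[0,0,0,0],[0,0,0,0]]]' | head -1; python3 jar.py; python3 jar.py | grep scene; python3 -c "
from go import *
c=capture('top')
for j in masks_of('top','jar_center'):
  v,u=np.nonzero(j['mask']); print(round(j['score'],2),u.min(),u.max(),v.min(),v.max())
c=capture('scene'); m=[j for j in masks_of('scene','jar_center') if 200<j['extent'][0]*512<260][0]['mask']
v,u=np.nonzero(m); print(u.min(),u.max(),v.min(),v.max(),m.sum())
for x,z in((.060,.059),(.0765,.054)):
  q=[proj(c,w(P,(x+.026*np.cos(a),.003+y,z+.026*np.sin(a)))) for a in np.arange(0,6.3,.1) for y in(-.045,.045)]; q=np.array(q); print('pred',x,q.min(0).round(),q.max(0).round())"
```

```text
t: 16.4
t 16.4 dock tcp mm [24.   3.2 31.7] tool x vs -dock x err deg 0.3 turn cmd -0.0016 F [-0.31  0.43 -0.13] g 0.46
scene 0.55 [238.2 222.1] [73.9  6.5 50. ] [24.5 49.1] 25.3
scene 0.22 [195.2 220.9] [ -5.1 -23.2  50. ] [144.7  63. ] 9.5
wrist 0.88 [256.5 287. ] [58.4  3.6 50. ] [20. 85.] 90.0
wrist 0.26 [255.5 140. ] [-34.8   3.4  50. ] [280. 199.] 90.0
scene 0.65 [238.1 222.3] [73.8  5.9 50. ] [25.  50.5] 25.9
0.89 237 276 118 163
0.84 328 375 152 192
0.48 262 272 248 261
0.32 145 276 241 306
219 259 199 247 1133
pred 0.06 [208. 193.] [252. 245.]
pred 0.0765 [216. 197.] [260. 249.]
```

The jar has dropped into the seat: its outline spans columns 219–259 and rows 199–247, against a predicted 216–260 and 197–249 when seated. I back the fingers off and lift them.

```bash
python3 -m pendant '[[[0.05,0,-0.02,0],[0.1,0,-0.05,0],[0.15,0,-0.2,0],[0.2,0,-0.5,0],[0.2,0,-0.8,0]]]'
python3 -m pendant '[[[0.3,0,-0.3,0],[0.6,0,-0.6,0],[1,0,-0.6,0],[1,0,-0.6,0],[1,0,-0.6,0]]]'
python3 jar.py; python3 -c "
from go import *
c=capture('top')
for n in ('marker','tube','boat','jar_center'):
  for j in tip_of('top',n)[:3]: print(n,round(j['score'],2),(np.array(j['xy'])*[512,384]).round(1))
for j in masks_of('top','jar_center'):
  v,u=np.nonzero(j['mask']); (cx,cy),sz,a=cv2.minAreaRect(np.c_[u,v].astype(np.float32)); print(round(j['score'],2),np.round((cx,cy),1),np.round(dock(at_z(c,cx,cy,.06))*1e3,1),sz,a)
save(c,'end.png')"
```

```text
t: 17.5
tool_pos: [0.5253, 0.331, 0.1132]
ee_rot: [0.562, 0.827, -0.0, -0.0]
ft_force: [0.7, 0.2, -0.0]
grip_width: 0.459
finger_force: 0.0
t: 18.0
tool_pos: [0.4887, 0.4243, 0.1727]
ee_rot: [0.562, 0.827, 0.0, 0.0]
ft_force: [-0.4, 0.2, 0.1]
grip_width: 0.459
finger_force: 0.0
t 18.0 dock tcp mm [-97.2   3.6 172.7] tool x vs -dock x err deg 0.16 turn cmd -0.0009 F [-0.37  0.2   0.12] g 0.459
scene 0.61 [238.1 221.8] [73.3  7.  50. ] [24.5 48.7] 25.9
scene 0.38 [195.1 220.6] [ -5.7 -22.5  50. ] [144.6  64.2] 9.5
marker 0.81 [224.7 201.8]
tube 0.87 [287.6 208.6]
boat 0.52 [160.1 212.6]
jar_center 0.62 [351.5 170.4]
jar_center 0.59 [257.5 139.2]
jar_center 0.57 [263.1 241.5]
0.88 [256.4 140.1] [136.4 200.4  60. ] (44.600006103515625, 25.0) 53.13010025024414
0.81 [351.6 171.9] [298.6  69.7  60. ] (25.151519775390625, 47.18794250488281) 56.76829147338867
0.78 [262.2 239.1] [77.2  0.9 60. ] (47.08708953857422, 25.561565399169922) 70.34617614746094
```

```bash
python3 -c "
from station import close_job; print(close_job())"
```

```text
the job is handed in; nothing more can be done
None
```

The steel jar is in the seat (about 77 mm along the dock by the top camera, target 76.5), its axis looks square to the dock, and the marker, tube and boat look unmoved; I handed the job in at about 18 s and got no verdict back. In the first push the fingers rode onto the jar's upper back, pressing about 11 N, because the tips sat higher than I assumed; I backed off, lowered them and rolled it up.

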